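Load a table stove's fuel drawer, shut it and light the burner

TASK

Get the table stove lit: stand the bare-metal fuel capsule upright in the ring inside the open fuel drawer, let go of it and push the drawer fully shut. Then pick up the long gas lighter by its trigger, carry it over the things in between and bring its barrel level through the gap in the stove's wind guard, until the tip hovers centred over the burner opening, one to two centimetres above the stove's top plate, without touching the stove. Finish holding it still there with the trigger squeezed fully in; do not put it down, and leave the other things on the surface where they stand.

Things in the scene. Friction and masses are not known exactly. Their poses are not given: they have to be found in the camera images.
- stove: Table stove: heavy, fixed sheet-steel box, 130 deep x 150 wide x 56 tall. Origin: at surface level below the burner opening's centre. x points from front (drawer side) to back, z up; front face at x = -60, back at x = +70, sides at y = +/-75. Four upright pan rests stand on top at +/-45 and +/-120 deg from +x, 49 to 71 from the centre, up to z = 96.
- burner_mouth (a point): Centre of the round burner opening (84 diameter) at the top plate's upper face, 56 above the surface; axes as the stove's. Round it stands a thin sheet-metal wind guard, a ring of 52 radius, 28 high, with a 47 wide gap facing the front (stove -x): a barrel along the stove's x axis can be lowered or slid through the gap.
- fuel_drawer (a joint): Opening of the fuel drawer in m: 0 = fully shut (panel against the box), grows as it slides out along the stove's -x, at most 0.12; starts between 0.105 and 0.118. No spring or latch; about 1.5 N moves it. Push it by its knob or front panel (147 wide, top edge 52 above the surface, outer face at stove x = -64 when shut).
- fuel_seat (a point): Centre of the ring on the drawer's floor, at floor level (12 above the surface); moves with the drawer, under burner_mouth when it is shut. The ring is 71 inside, 77 outside and 5 high; the tray's side lips stand 61 to either side, their tops 21 above the surface.
- drawer_knob (a point): Outer end of the drawer's round knob (20 diameter, sticks out 17 from the panel, middle of the front, 31 above the surface); moves with the drawer, same axes as the stove.
- capsule: Gel-fuel capsule: low bare aluminium cup with rolled rim, 62 diameter, 38 tall, about 0.1 kg, grey-violet gel just below the rim. Origin: centre of its underside, z up. Stands in a row with the two black sauce dishes. Rigid; to seat it in the ring the fingers should leave its lowest 10 free.
- lighter: Long gas lighter lying on its side, 264 long: moulded handle, straight metal barrel, about 0.07 kg. Origin: middle of its length, on the underside; z up. Barrel (11 diameter, axis at x = 6, z = 10) runs along -y to the tip at y = -132; handle (19 thick) along +y from y = -4 to 132. At the trigger (y = 22 to 48) the handle's back is at x = 18.5, the trigger's face at x = -19.
- lighter_tip (a point): End of the lighter's barrel, on its axis: lighter frame (6, -132, 10).
- trigger_grip (a point): Where to grip: middle of the trigger's length, half-way through the handle's thickness: lighter frame (0, 35, 10). Fingers close along the lighter's x, one on the trigger's face, one on the back of the handle.
- lighter_trigger (a joint): Travel of the trigger in m: 0 = out, 0.005 = squeezed fully in; it moves along the lighter's +x, pressed by a spring that takes about 8.5 N for full travel, so a firm grip across trigger and handle (15 N or more) squeezes it.
- ramekin_a: Black sauce dish with filling, 63 diameter, 37 tall, flared. Origin: centre of underside. Leave it.
- ramekin_b: A second such dish. Leave it.
- salt: Shaker, white body and light cap, 43 diameter, 90 tall. Origin: centre of underside. Leave it.
- pepper: Shaker, dark body and light cap, 43 diameter, 90 tall. Origin: centre of underside. Leave it.

How it is judged:
By the outcome, as a careful person would: the job done as asked, in the order asked, and still so for the second after the job is handed in, while the arm keeps its last pose, push and grip.
It also fails if it takes over 67 s, if anything falls off the work surface, if the arm or the gripper's body presses on something with over 40 N, if the wrist force passes 120 N, or if a joint passes its speed limit or range.

ROBOT

A 6-joint arm with a two-finger parallel gripper is mounted at the origin on a cart in front of the work surface, level with it; the furniture and walls round the work are solid. World frame = base frame: x ahead of the robot, y to its left, z up, the work surface at z = 0. Lengths are in m, angles in rad, forces in N, time in s.
With the tool pointing down it reaches from about 0.35 to 0.975 m from the base axis. Payload 4.9 kg.
Tool frame: the origin (TCP) lies midway between the tips of the shut fingers; the grasp point (between the pads) lies 19 mm behind it; z points along the fingers, y is the line along which they close (so a half turn about z gives the same grasp; the last joint's range is limited). The gripper opens to 85 mm and grips with 20 to 120 N. Pads are 22 mm wide; open, the fingers measure 114 mm over their backs; the gripper's body (76 mm by 85 mm) begins 54 mm behind the grasp point. The pads swing forward as they close: fully open they stand 13 mm farther back than shut.
Start: joints at [-1.367, 0.053, 1.613, -0, 1.476, -0.119], TCP at [0.198, -0.593, 0.196] pointing down, gripper open.
Joint ranges: [-3.01, 3.01], [-1.01, 2.22], [0.06, 2.58], [-1.02, 4.17], [0.09, 2.62], [-3.14, 3.14]. Speed limits (rad/s): [2.57, 2.57, 3.14, 3.14, 3.14, 3.14].

INTERFACE

Orientations are given as a unit quaternion [w, x, y, z].
In Python, from plant import * gives the robot as it stands.
- The arm moves only by the tool jog_arm, never from a script. Its argument "targets" is a list of rows, each a list of 3 entries, a list of its own where there are three numbers: the shift along the tool's x, y, z in units of 25 mm (1.0 is 25 mm), then the turn, a rotation vector about the tool's x, y, z in units of 8 degrees (1.0 is 8 degrees), then the opening in per cent of the stroke, from 0 (shut) to 100 (fully open). A call has 1 to 8 rows; each row is the pose to reach, as a shift and turn from the pose commanded when the call began, along the tool's axes at that moment; what a row does not reach only later rows make up. A row lasts 1/8 s, in which the tool goes at most 62.5 mm and 10.7 degrees, less where a joint would pass 70% of its speed; a pose out of reach is approached as far as the arm can. A call with a gripper value outside its range is refused whole. The fingers move at their own pace and stop on an object; the grip force is fixed at half the most. Time passes only in rows, so rows that repeat a pose let the fingers close. It gives the time, the measured TCP pose, the force, the opening and the grip force at its end, in the units of the state.
- state(): the state, without advancing time (a new reading comes with each control period).
- grab_frame(name): name is "scene" or "top" or "wrist"; returns (picture, depth): 480x640x3 uint8, red, green, blue; 480x640 float32, m along the optical axis (not along the pixel's ray), 0 where there is no reading.
- camera_params(name): a dict with "fovy" (degrees; the focal length in pixels is half the picture's height over the tangent of half this angle, whatever the lens; pixels are square), "cx", "cy" (the principal point, pixels), "rvec" (rotation vector, rad) and "tvec" (3), from world to camera coordinates, as OpenCV has them; the wrist camera has in their place "hand_eye" (4x4, takes a point from camera to tool coordinates, whose origin is the TCP and whose axes are the flange's). Camera axes: x right, y down, z forward; pixel columns grow to the right and rows downward; lengths in m; the calibration is good to about 2 mm. A picture is of the moment at which its call begins: read the wrist's pose just before it. camera_params takes no time and is no camera call.
- job_done(): hands the job in; it is judged then, once.
The state is a dict: "time": time; "joint_pos": joint angles; "joint_vel": joint speeds; "joint_efforts": joint torques, N m; "tool_pos": TCP position; "tool_rot": TCP orientation; "contact_force": force on the tool from outside, world axes, zero at the start; "ft_torque": the same for the moment, N m; "gripper_width": opening from 0.0 (shut) to 1.0 (fully open); "grasp_force": force on a finger pad.
Only numpy, scipy, OpenCV 4.12 (cv2) and the standard library are available. Lean on these libraries where they do the work, as an engineer would, in place of code of your own. Each camera call takes 0.05 s, during which the arm holds its last target. There are 200 camera calls.

## Working session

There is one attempt and no reset: what is moved stays moved. The work goes in short steps, Python scripts to look and compute and a tool call to move; the robot and the scene stay as the last step left them, time stands still between calls to the robot, and variables do not carry over. Pictures are saved under pics/ and viewed, at most 10 in all, crops included, and the job is handed in when it is done.

Besides the shell and the picture viewer there is one more tool, called after "Emit:" in YAML: its name, and indented under it one key for each argument. jog_arm: Moves the arm, as the interface text tells. Its arguments: {"type":"object","properties":{"targets":{"type":"array"}},"required":["targets"]}

```bash
ls; mkdir -p pics; cat > h.py <<'E'
from plant import *
import numpy as np, cv2
from scipy.spatial.transform import Rotation as R
def K(p): 
    f=240/np.tan(np.radians(p["fovy"])/2); return f,p["cx"],p["cy"]
def toolpose(s):
    T=np.eye(4); q=s["tool_rot"]; T[:3,:3]=R.from_quat([q[1],q[2],q[3],q[0]]).as_matrix(); T[:3,3]=s["tool_pos"]; return T
def c2w(name,s=None):
    p=camera_params(name)
    if "hand_eye" in p: return toolpose(s or state())@np.array(p["hand_eye"])
    T=np.eye(4); T[:3,:3]=R.from_rotvec(np.ravel(p["rvec"])).as_matrix(); T[:3,3]=np.ravel(p["tvec"]); return np.linalg.inv(T)
def cast(name,uv,z,T=None):
    f,cx,cy=K(camera_params(name)); T=c2w(name) if T is None else T
    uv=np.atleast_2d(uv).astype(float); d=np.c_[(uv[:,0]-cx)/f,(uv[:,1]-cy)/f,np.ones(len(uv))]@T[:3,:3].T
    return T[:3,3]+d*((z-T[2,3])/d[:,2])[:,None]
def cloud(name,dep,T=None):
    f,cx,cy=K(camera_params(name)); T=c2w(name) if T is None else T
    v,u=np.mgrid[:480,:640]; P=np.stack([(u-cx)/f*dep,(v-cy)/f*dep,dep],-1)@T[:3,:3].T+T[:3,3]
    P[dep==0]=np.nan; return P
def save(n,im): cv2.imwrite("pics/"+n+".png",cv2.cvtColor(im,cv2.COLOR_RGB2BGR))
E
python3 - <<'E'
from h import *
s=state(); print(s)
for n in("top","scene"):
    im,d=grab_frame(n); save(n,im); np.save(n+".npy",d); print(n,camera_params(n),(d>0).mean())
    print(c2w(n)[:3,3])
E
```

```text
pics
{'time': 0.0, 'joint_pos': array([-1.36700199e+00,  5.33594190e-02,  1.61429166e+00,  3.22727851e-05,
        1.47598974e+00, -1.19006097e-01]), 'joint_vel': array([-0.00026375,  0.00070527, -0.00052156, -0.00083008,  0.0015628 ,
        0.00072573]), 'joint_efforts': array([-6.76006930e-04, -3.93682837e+01, -3.70180964e+01, -2.45353722e-04,
        7.16394105e-03,  1.42455536e-05]), 'tool_pos': array([ 0.19813043, -0.59203594,  0.1943629 ]), 'tool_rot': array([-1.02384095e-03,  9.87002966e-01,  1.60698775e-01, -2.73540585e-05]), 'contact_force': array([-0.17979111,  0.09541819, -0.41946082]), 'ft_torque': array([-0.03173532, -0.01027801, -0.03946658]), 'grasp_force': 0.0, 'gripper_width': 0.9963029484492735}
top {'fovy': 57.38837217654755, 'cx': 316.16088645899396, 'cy': 236.77441523597443, 'rvec': array([ 2.1204992 , -2.0947569 ,  0.23403142]), 'tvec': array([0.19616952, 0.66019867, 0.7736294 ])} 0.9959114583333334
[0.47489926 0.20578614 0.89720118]
scene {'fovy': 51.6742413063211, 'cx': 315.12142381884706, 'cy': 244.65347484812605, 'rvec': array([ 1.10609538, -2.28907986,  1.12913178]), 'tvec': array([0.56854823, 0.28102956, 0.76511162])} 0.9960611979166667
[0.03521935 0.7236535  0.68022475]
```

View pics/top.png

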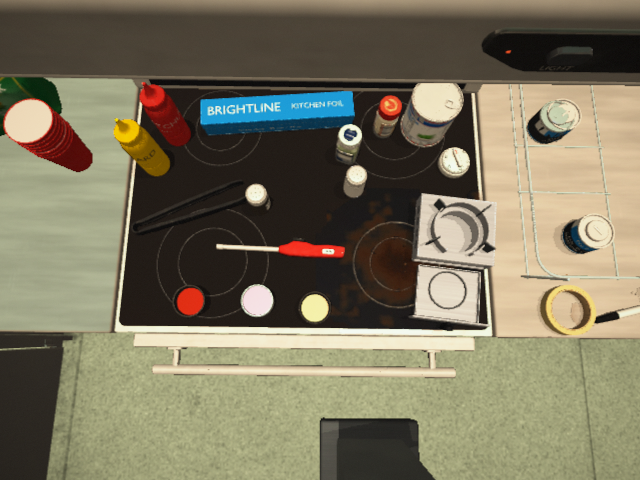

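View pics/scene.png

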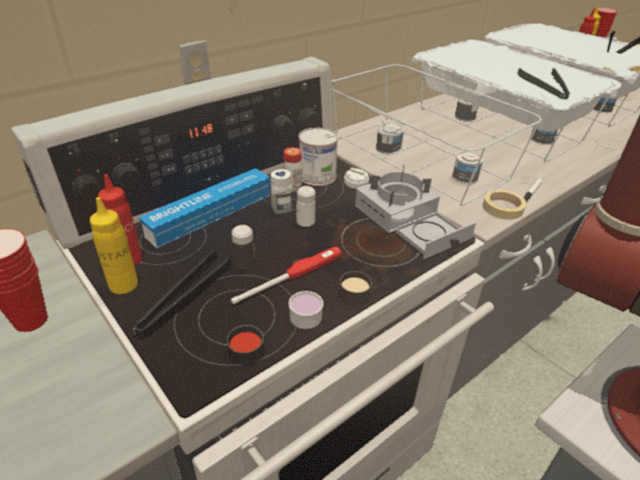

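Top view: capsule (lilac) at (257,300) between dishes at (190,301) and (314,307). The lighter's tip is at (217,246) and its handle end at (345,252). The stove is at (455,230) with its drawer open towards the robot, panel near row 325. The shakers are at (256,194) and (355,181). Next I'll measure these.

```bash
python3 - <<'E'
from h import *
im=cv2.cvtColor(cv2.imread("pics/top.png"),cv2.COLOR_BGR2RGB); d=np.load("top.npy"); P=cloud("top",d)
z=P[...,2]
# capsule: circle of points z .03-.045 near pixel
def region(u0,u1,v0,v1,lo,hi,cond=None):
    m=np.zeros((480,640),bool); m[v0:v1,u0:u1]=True; m&=(z>lo)&(z<hi)
    if cond is not None: m&=cond
    return m
for n,b in dict(cap=(235,280,280,322),ra=(170,212,280,322),rb=(295,335,288,330)).items():
    m=region(*b,.022,.06); v,u=np.nonzero(m); h=cv2.convexHull(np.c_[u,v].astype(np.int32)); (c,r)=cv2.minEnclosingCircle(h)
    Q=P[m]; print(n,m.sum(),cast("top",c,.038 if n=="cap" else .037).round(4),"r",r*(.897-.037)/438,"zmed",np.median(Q[:,2]))
for n,b in dict(s1=(240,275,178,212),s2=(340,372,160,200)).items():
    Q=P[region(*b,.05,.12)]; print(n,np.nanmedian(Q,0).round(3),Q[:,2].max())
I=im.astype(int)
# lighter
hsv=cv2.cvtColor(im,cv2.COLOR_RGB2HSV)
red=region(270,352,235,265,-.02,.05,(I[...,0]>100)&(I[...,1]<80))
v,u=np.nonzero(red); Q=cast("top",np.c_[u,v],.012); print("handle x",Q.min(0),Q.max(0))
bar=region(212,283,236,258,-.02,.05,(I.sum(-1)>270)); v,u=np.nonzero(bar)
Q=cast("top",np.c_[u,v],.012)[:,:2]; l=cv2.fitLine(Q.astype(np.float32),cv2.DIST_HUBER,0,.01,.01).ravel(); t=(Q-l[2:])@l[:2]
print("barrel line",l,"ang",np.degrees(np.arctan2(l[1],l[0])),"ends",l[2:]+l[:2]*t.min(),l[2:]+l[:2]*t.max())
# stove: rays
for lo,hi in((.048,.062),(.035,.056)):
    m=region(405,500,185,265,lo,hi); cnt=np.c_[np.nonzero(m)[::-1]]; print("stove top",m.sum(),np.median(z[m]))
    r=cv2.minAreaRect(P[m][:,:2].astype(np.float32)); print(r)
m=region(405,500,266,335,.042,.06); Q=P[m]; print("panel",m.sum(),Q.min(0),Q.max(0))
m=region(405,500,185,265,.07,.09); print("guard",m.sum(),Q.min(0))
cr=cv2.resize(im[180:335,400:500],None,fx=3.8,fy=3.8,interpolation=cv2.INTER_CUBIC); cl=cv2.resize(im[230:270,210:350],None,fx=2.7,fy=2.7,interpolation=cv2.INTER_CUBIC)
w=np.zeros((589,780,3),np.uint8); w[:cr.shape[0],:380]=cr; w[:cl.shape[0],390:390+cl.shape[1]]=cl; save("crops",w)
E
```

```text
cap 798 [[0.538  0.3177 0.038 ]] r 0.03166034472043111 zmed 0.03438283524768698
ra 773 [[0.5357 0.4505 0.037 ]] r 0.03287805748856775 zmed 0.024807764673260957
rb 738 [[0.5259 0.2052 0.037 ]] r 0.032274520908860856 zmed 0.024882863582958825
s1 [0.735 0.32  0.087] 0.09271193056390992
s2 [0.775 0.128 0.087] 0.09256812175009888
handle x [0.62885196 0.14657032 0.012     ] [0.66167346 0.28032531 0.012     ]
barrel line [0.03697668 0.99931616 0.646593   0.33992666] ang 87.880905 ends [0.64413783 0.27357483] [0.64919316 0.41019814]
stove top 2741 0.05635509548081907
((0.6817039847373962, -0.07429738342761993), (0.15120291709899902, 0.13092175126075745), 83.46932983398438)
stove top 1215 0.05498764951600743
((0.6819087266921997, -0.07402879744768143), (0.1514424979686737, 0.13110162317752838), 83.23623657226562)
panel 199 [ 0.48700233 -0.13871691  0.04213088] [0.60934037 0.0190643  0.0563412 ]
guard 530 [ 0.48700233 -0.13871691  0.04213088]
```

View pics/crops.png

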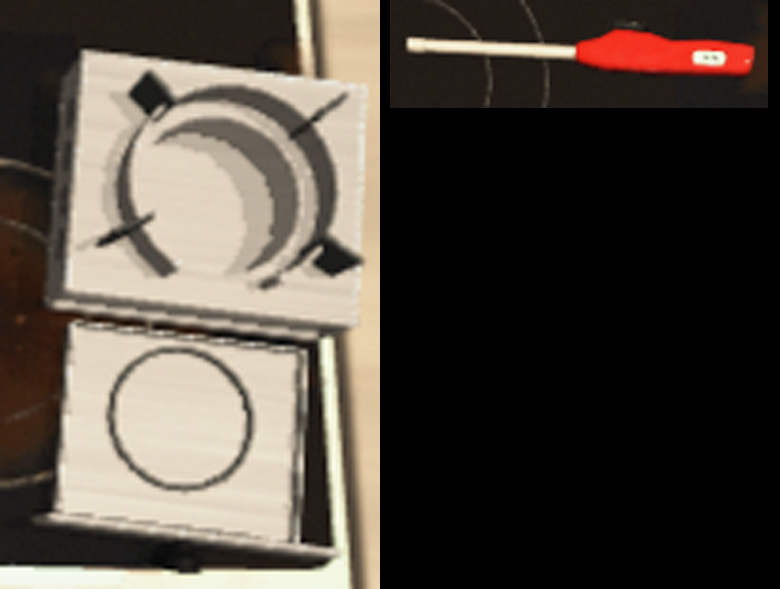

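```bash
cat >> h.py <<'E'
def rel(pos,head):
    """units of move to TCP pos, tool down, tool x at heading deg"""
    s=state(); T=toolpose(s); h=np.radians(head)
    G=np.array([[np.cos(h),np.sin(h),0],[np.sin(h),-np.cos(h),0],[0,0,-1.]])
    sh=T[:3,:3].T@(np.array(pos)-T[:3,3])/.025; rv=np.degrees(R.from_matrix(T[:3,:3].T@G).as_rotvec())/8
    print("t %.2f"%s["time"],"pos",s["tool_pos"].round(4),"shift",sh.round(2),"turn",rv.round(2))
E
python3 - <<'E'
from h import *
print("seat",cast("top",[400+180/3.8,180+418/3.8],.017))
rel((.53,-.07,.30),-6.7)
print(camera_params("wrist"))
E
```

```text
seat [[ 0.56394408 -0.06021254  0.017     ]]
t 0.10 pos [ 0.1981 -0.5921  0.1945] shift [ 19.22 -15.6   -4.19] turn [-0.01  0.    3.15]
{'fovy': 63.648782132024344, 'cx': 309.0767715193772, 'cy': 238.81856739661922, 'hand_eye': array([[-2.43304592e-04, -9.65400171e-01, -2.60772797e-01,
         6.50721064e-02],
       [ 9.99998645e-01,  1.89715672e-04, -1.63535388e-03,
        -4.18617867e-04],
       [ 1.62824360e-03, -2.60772841e-01,  9.65398816e-01,
        -1.79082325e-01],
       [ 0.00000000e+00,  0.00000000e+00,  0.00000000e+00,
         1.00000000e+00]])}
```

Emit:
jog_arm:
  targets:
    - [[4.8,-3.9,-2],[0,0,1],100]
    - [[9.6,-7.8,-4.2],[0,0,2],100]
    - [[19.2,-15.6,-4.2],[0,0,3.15],100]
    - [[19.2,-15.6,-4.2],[0,0,3.15],100]
    - [[19.2,-15.6,-4.2],[0,0,3.15],100]
    - [[19.2,-15.6,-4.2],[0,0,3.15],100]
    - [[19.2,-15.6,-4.2],[0,0,3.15],100]
    - [[19.2,-15.6,-4.2],[0,0,3.15],100]

```text
time: 1.1
tool_pos: [0.4616, -0.1767, 0.2837]
tool_rot: [0.0, 0.998, -0.059, -0.0]
contact_force: [0.8, 0.5, 1.0]
gripper_width: 0.999
grasp_force: 0.0
```

```bash
python3 -c "
from h import *
rel((.53,-.07,.30),-6.7)"
```

```text
t 1.10 pos [ 0.4616 -0.1767  0.2837] shift [ 2.22 -4.56 -0.65] turn [ 0.  0. -0.]
```

Emit:
jog_arm:
  targets:
    - [[1,-2.2,0],[0,0,0],100]
    - [[1.5,-3.2,0],[0,0,0],100]
    - [[1.5,-3.2,0],[0,0,0],100]
    - [[1.5,-3.2,0],[0,0,0],100]

```text
time: 1.6
tool_pos: [0.5073, -0.1041, 0.2834]
tool_rot: [0.0, 0.998, -0.059, -0.0]
contact_force: [0.7, -0.7, 0.2]
gripper_width: 0.998
grasp_force: 0.0
```

```bash
python3 - <<'E'
from h import *
rel((.538,.318,.15),-6.7)
s=state(); im,d=grab_frame("wrist"); save("w1",im); np.save("w1.npy",d); T=c2w("wrist",s); np.save("w1T.npy",T)
P=cloud("wrist",d,T); z=P[...,2]
m=(abs(z-.056)<.006)&(P[...,0]>.58); m=cv2.morphologyEx(m.astype(np.uint8),cv2.MORPH_OPEN,np.ones((5,5)))>0
print(m.sum(),np.median(z[m]),cv2.minAreaRect(P[m][:,:2].astype(np.float32)))
E
```

```text
t 1.60 pos [ 0.5073 -0.1041  0.2834] shift [ -0.75 -16.91   5.33] turn [ 0.    0.01 -0.  ]
8232 0.05677563050828002 ((0.6443289518356323, -0.1802445501089096), (0.3704829514026642, 0.08230256289243698), 83.3949203491211)
```

View pics/w1.png

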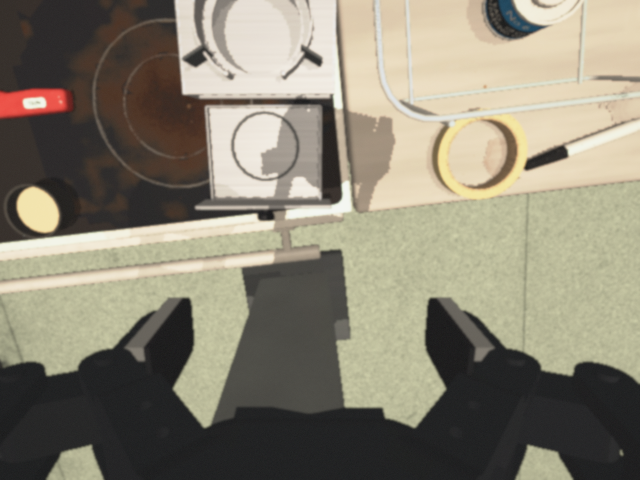

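Wrist view: drawer ring centred at about (265,145), panel top near row 205, stove front edge near row 95. Next, refine the ring and the stove sides.

```bash
python3 - <<'E'
from h import *
im=cv2.imread("pics/w1.png"); T=np.load("w1T.npy"); d=np.load("w1.npy"); P=cloud("wrist",d,T)
g=cv2.cvtColor(im,cv2.COLOR_BGR2GRAY)
c=cv2.HoughCircles(g[100:200,205:325],cv2.HOUGH_GRADIENT,1,50,param1=80,param2=12,minRadius=26,maxRadius=42)
for u,v,r in c[0][:2]: print("ring",u+205,v+100,r,cast("wrist",[u+205,v+100],.016,T), r*(T[2,3]-.016)/K(camera_params("wrist"))[0])
z=P[...,2]
# stove top sides at rows 60..90, left/right edges
for v in(40,60,80,90):
    u=np.nonzero((abs(z[v,150:345])-.056<.006)&(abs(z[v,150:345]-.056)<.006))[0]+150
    print(v,P[v,u.min()].round(4),P[v,u.max()].round(4))
for u in(210,250,300):
    v=np.nonzero(abs(z[:110,u]-.056)<.006)[0].max(); print(u,P[v,u].round(4))
m=(z[195:225,190:335]>.042)&(z[195:225,190:335]<.06); Q=P[195:225,190:335][m]; print("panel",len(Q),Q.min(0),Q.max(0),Q.mean(0))
E
```

```text
ring 264.5 144.5 33.5 [[ 0.56631303 -0.06008731  0.016     ]] 0.03867536758034203
40 [0.6725 0.0022 0.056 ] [ 0.655  -0.1459  0.056 ]
60 [0.6551 0.0049 0.0558] [ 0.6373 -0.1441  0.0567]
80 [0.6369 0.0062 0.0574] [ 0.6194 -0.1423  0.0565]
90 [0.6278 0.0072 0.057 ] [ 0.6105 -0.1405  0.0554]
210 [ 0.6221 -0.0185  0.0561]
250 [ 0.6175 -0.0577  0.0553]
300 [ 0.6117 -0.1068  0.0553]
panel 737 [ 0.48695757 -0.12612147  0.04202331] [0.51293494 0.018537   0.05570111] [ 0.50303042 -0.0559682   0.05125343]
```

Emit:
jog_arm:
  targets:
    - [[0,-2.4,0],[0,0,0],100]
    - [[0,-4.8,0],[0,0,0],100]
    - [[-0.7,-16.9,3],[0,0,0],100]
    - [[-0.7,-16.9,3],[0,0,0],100]
    - [[-0.7,-16.9,3],[0,0,0],100]
    - [[-0.7,-16.9,3],[0,0,0],100]
    - [[-0.7,-16.9,3],[0,0,0],100]
    - [[-0.7,-16.9,3],[0,0,0],100]

```text
time: 2.65
tool_pos: [0.5386, 0.3196, 0.2062]
tool_rot: [0.001, 0.998, -0.057, -0.002]
contact_force: [0.1, -1.2, -0.0]
gripper_width: 1.001
grasp_force: 0.0
```

Emit:
jog_arm:
  targets:
    - [[0,0,0],[0,0,0],100]
    - [[0,0,0],[0,0,0],100]

```text
time: 2.9
tool_pos: [0.5405, 0.3164, 0.2098]
tool_rot: [-0.0, 0.998, -0.06, 0.001]
contact_force: [0.2, 0.3, 0.1]
gripper_width: 1.002
grasp_force: 0.0
```

```bash
python3 - <<'E'
from h import *
rel((.538,.318,.1),-6.7)
s=state(); im,d=grab_frame("wrist"); save("w2",im); np.save("w2.npy",d); T=c2w("wrist",s); np.save("w2T.npy",T)
E
```

```text
t 2.90 pos [0.5405 0.3164 0.2098] shift [-0.11 -0.05  4.39] turn [-0.   -0.01 -0.02]
```

```bash
python3 - <<'E'
from h import *
T=np.load("w2T.npy"); d=np.load("w2.npy"); P=cloud("wrist",d,T); z=P[...,2]
m=(z>.028)&(z<.05)&(np.hypot(P[...,0]-.538,P[...,1]-.318)<.05)
v,u=np.nonzero(m); h=cv2.convexHull(np.c_[u,v].astype(np.int32))[:,0]
Q=cast("wrist",h,.037,T)[:,:2].astype(np.float32); print(m.sum(),cv2.minEnclosingCircle(Q),cv2.fitEllipse(Q))
E
```

```text
3463 ((0.5372348427772522, 0.3184220790863037), 0.031163258478045464) ((0.5372008681297302, 0.3183813691139221), (0.06169261038303375, 0.06189393252134323), 88.26634979248047)
```

View pics/w2.png

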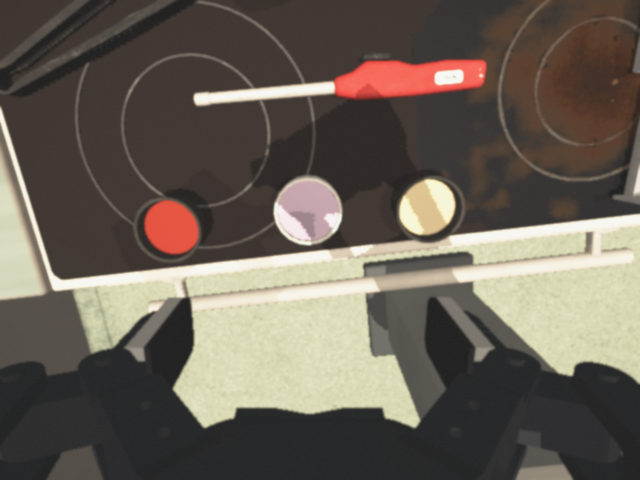

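Wrist view: capsule at (308,210), circle of 62 mm as it should be, at (0.537, 0.318). Descending.

Emit:
jog_arm:
  targets:
    - [[-0.14,-0.06,2],[0,0,0],100]
    - [[-0.14,-0.06,4],[0,0,0],100]
    - [[-0.14,-0.06,6],[0,0,0],100]
    - [[-0.14,-0.06,7],[0,0,0],100]
    - [[-0.14,-0.06,7.8],[0,0,0],100]
    - [[-0.14,-0.06,7.8],[0,0,0],100]
    - [[-0.14,-0.06,7.8],[0,0,0],100]

```text
time: 3.82
tool_pos: [0.5377, 0.3203, 0.0156]
tool_rot: [-0.001, 0.998, -0.059, 0.001]
contact_force: [0.5, 0.6, 1.1]
gripper_width: 0.998
grasp_force: 0.0
```

```bash
python3 - <<'E'
from h import *
rel((.5372,.3184,.006),-6.7)
E
```

```text
t 3.83 pos [0.5377 0.3203 0.0156] shift [-0.01  0.08  0.38] turn [-0.01 -0.02 -0.  ]
```

Emit:
jog_arm:
  targets:
    - [[0,0.08,0.2],[0,0,0],100]
    - [[0,0.08,0.35],[0,0,0],100]
    - [[0,0.08,0.35],[0,0,0],60]
    - [[0,0.08,0.35],[0,0,0],60]
    - [[0,0.08,0.35],[0,0,0],60]
    - [[0,0.08,0.35],[0,0,0],60]
    - [[0,0.08,0.35],[0,0,0],60]

```text
time: 4.7
tool_pos: [0.5361, 0.318, 0.0051]
tool_rot: [-0.0, 0.998, -0.058, 0.0]
contact_force: [0.9, -0.7, 0.1]
gripper_width: 0.603
grasp_force: 0.0
```

Emit:
jog_arm:
  targets:
    - [[0,0,0],[0,0,0],60]
    - [[0,0,0],[0,0,0],60]

```text
time: 4.95
tool_pos: [0.5361, 0.318, 0.0051]
tool_rot: [-0.0, 0.998, -0.058, -0.0]
contact_force: [-0.9, -0.0, -0.2]
gripper_width: 0.604
grasp_force: 0.0
```

Emit:
jog_arm:
  targets:
    - [[0,0,0],[0,0,0],45]
    - [[0,0,0],[0,0,0],45]
    - [[0,0,0],[0,0,0],45]

```text
time: 5.32
tool_pos: [0.5361, 0.318, 0.0051]
tool_rot: [-0.0, 0.998, -0.058, 0.0]
contact_force: [-0.3, 0.4, 0.2]
gripper_width: 0.451
grasp_force: 0.0
```

```bash
python3 - <<'E'
from h import *
s=state(); im,d=grab_frame("wrist"); save("w3",im); print(s["gripper_width"],s["grasp_force"])
E
```

```text
0.4510309630269678 0.0
```

View pics/w3.png

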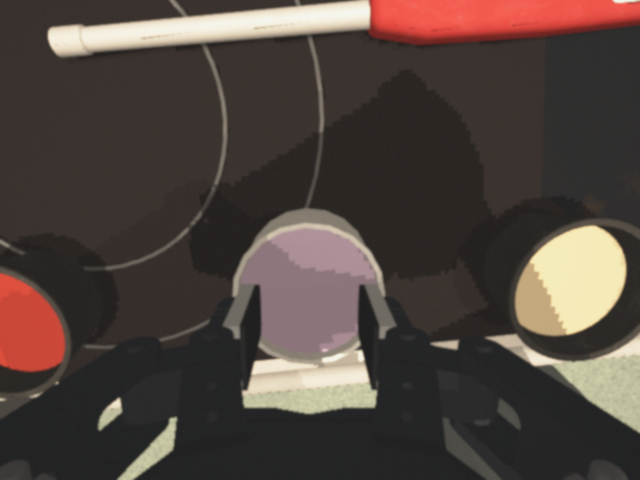

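Wrist view: the fingertips (inner edges at (255,285) and (362,285)) appear over the capsule, not round it, so they are higher than I assumed. I'll check the tips in the depth image.

```bash
python3 - <<'E'
from h import *
s=state(); im,d=grab_frame("wrist"); np.save("w3.npy",d); T=c2w("wrist",s)
for n,dd in(("w2",np.load("w2.npy")),("w3",d)):
    Pt=cloud("wrist",dd,np.array(camera_params("wrist")["hand_eye"]))
    m=(dd>0)&(Pt[...,2]<-.005)&(np.arange(480)[:,None]>270)&(np.arange(480)[:,None]<400)
    for sg in(-1,1):
        Q=Pt[m&(Pt[...,1]*sg>.01)&(abs(Pt[...,1])<.07)&(Pt[...,0]<.03)]
        print(n,sg,len(Q),"zmax pct",np.percentile(Q[:,2],[50,90,99,100]).round(4),"|y|min",abs(Q[:,1]).min().round(4),Q[Q[:,2].argmax()].round(4))
P=cloud("wrist",d,T); print("gel z",P[270,310],"table",P[150,380])
for v in range(275,400,15): print(v,d[v,248].round(4),d[v,310].round(4),d[v,370].round(4))
E
```

```text
w2 -1 10524 zmax pct [-0.0966 -0.0634 -0.0523 -0.0492] |y|min 0.0246 [-0.0058 -0.0431 -0.0492]
w2 1 10755 zmax pct [-0.0969 -0.0635 -0.0524 -0.0494] |y|min 0.0244 [ 0.0068  0.0429 -0.0494]
w3 -1 15451 zmax pct [-0.0911 -0.0295 -0.0282 -0.0273] |y|min 0.01 [-0.0035 -0.0161 -0.0273]
w3 1 15321 zmax pct [-0.0912 -0.0295 -0.0282 -0.0266] |y|min 0.01 [ 0.0084  0.0239 -0.0266]
gel z [0.5474167  0.31655787 0.03509123] table [0.58977523 0.27898074 0.00087918]
275 0.1593 0.1595 0.1594
290 0.1412 0.1609 0.14
305 0.1282 0.1631 0.1285
320 0.121 0.1651 0.1223
335 0.1198 0.1662 0.1221
350 0.0 0.1685 0.1236
365 0.121 0.2158 0.1227
380 0.1208 0.335 0.1228
395 1.2769 1.2764 1.2755
```

Emit:
jog_arm:
  targets:
    - [[0.03,0,-0.4],[0,0,0],100]
    - [[0.03,0,-0.4],[0,0,0],100]
    - [[0.03,0,-0.4],[0,0,0],100]
    - [[0.03,0,-0.4],[0,0,0],100]
    - [[0.03,0,0.5],[0,0,0],100]
    - [[0.03,0,0.9],[0,0,0],100]
    - [[0.03,0,0.9],[0,0,0],100]

```text
time: 6.3
tool_pos: [0.5358, 0.3174, -0.0188]
tool_rot: [0.001, 0.998, -0.058, -0.001]
contact_force: [0.2, -0.8, -0.0]
gripper_width: 0.996
grasp_force: 0.0
```

```bash
python3 - <<'E'
from h import *
rel((.5372,.3184,-.03),-6.7)
im,d=grab_frame("wrist"); Pt=cloud("wrist",d,np.array(camera_params("wrist")["hand_eye"]))
m=(d>0)&(np.arange(480)[:,None]>270)
for sg in(-1,1):
    Q=Pt[m&(Pt[...,1]*sg>.04)&(abs(Pt[...,1])<.06)&(Pt[...,0]<.03)&(Pt[...,2]<-.035)]
    print(np.percentile(Q[:,2],[99,99.8,100]).round(4),abs(Q[:,1]).min())
save("w4",im)
E
```

```text
t 6.30 pos [ 0.5358  0.3174 -0.0188] shift [ 0.05 -0.05  0.45] turn [ 0.01  0.02 -0.  ]
[-0.0522 -0.0501 -0.049 ] 0.04001181705741797
[-0.0523 -0.0501 -0.0484] 0.040002550845627836
```

View pics/w4.png

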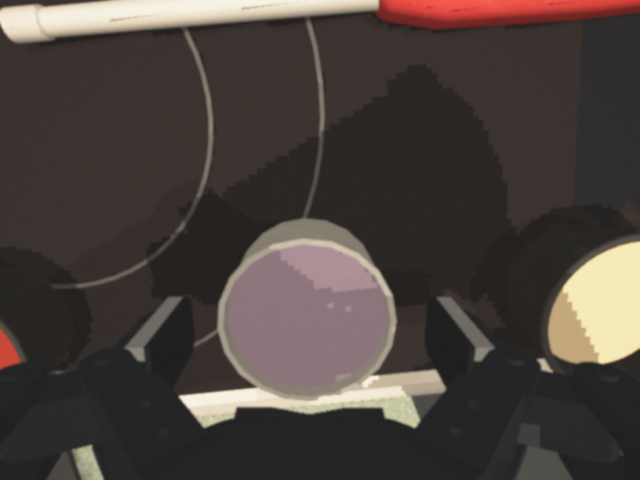

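Wrist view: the capsule (307,318) sits midway between the open fingers (190 and 427). The tips measure about 49 mm behind the nominal TCP, so I'll lower another 11 mm and close.

Emit:
jog_arm:
  targets:
    - [[0.03,0,0.3],[0,0,0],100]
    - [[0.03,0,0.5],[0,0,0],100]
    - [[0.03,0,0.5],[0,0,0],100]
    - [[0.03,0,0.5],[0,0,0],60]
    - [[0.03,0,0.5],[0,0,0],60]
    - [[0.03,0,0.5],[0,0,0],60]
    - [[0.03,0,0.5],[0,0,0],60]
    - [[0.03,0,0.5],[0,0,0],60]

```text
time: 7.35
tool_pos: [0.5382, 0.3181, -0.0292]
tool_rot: [-0.0, 0.998, -0.058, 0.001]
contact_force: [-0.4, -0.1, 4.5]
gripper_width: 0.707
grasp_force: 65.5
```

```bash
python3 - <<'E'
from h import *
rel((.5372,.3184,-.03),-6.7)
im,d=grab_frame("wrist"); save("w5",im); Pt=cloud("wrist",d,np.array(camera_params("wrist")["hand_eye"]))
for v in range(270,330,8): print(v,Pt[v,180:240:8,2].round(3))
E
```

```text
t 7.35 pos [ 0.5382  0.3181 -0.0292] shift [-0.04 -0.01  0.03] turn [-0.   -0.01 -0.  ]
270 [-0.029 -0.03  -0.029 -0.03  -0.029 -0.029 -0.028 -0.031]
278 [-0.03  -0.031 -0.029 -0.031 -0.03  -0.03  -0.03  -0.028]
286 [-0.029 -0.029 -0.03  -0.028 -0.029 -0.029 -0.03  -0.068]
294 [-0.03  -0.029 -0.031 -0.029 -0.051 -0.051 -0.069 -0.063]
302 [-0.029 -0.029 -0.05  -0.059 -0.058 -0.058 -0.068 -0.063]
310 [-0.03  -0.056 -0.065 -0.065 -0.064 -0.068 -0.064 -0.063]
318 [-0.063 -0.062 -0.07  -0.071 -0.07  -0.068 -0.063 -0.064]
326 [-0.068 -0.075 -0.076 -0.076 -0.07  -0.068 -0.063 -0.063]
```

Emit:
jog_arm:
  targets:
    - [[0,0,-1],[0,0,0],60]
    - [[0,0,-2.5],[0,0,0],60]
    - [[0,0,-4],[0,0,0],60]
    - [[0.8,4,-5],[0,0,0],60]
    - [[1.2,6,-5],[0,0,0],60]
    - [[1.6,8,-5],[0,0,0],60]
    - [[2,10,-5],[0,0,0],60]
    - [[2.4,12,-5],[0,0,0],60]

```text
time: 8.4
tool_pos: [0.561, 0.0109, 0.094]
tool_rot: [-0.0, 0.998, -0.059, -0.001]
contact_force: [1.4, 0.3, -1.2]
gripper_width: 0.714
grasp_force: 65.4
```

Emit:
jog_arm:
  targets:
    - [[0.2,1,0],[0,0,0],60]
    - [[0.47,2.9,0],[0,0,0],60]
    - [[0.47,2.9,1],[0,0,0],60]
    - [[0.47,2.9,1],[0,0,0],60]
    - [[0.47,2.9,1],[0,0,0],60]

```text
time: 9.02
tool_pos: [0.5649, -0.06, 0.0697]
tool_rot: [-0.0, 0.998, -0.058, -0.001]
contact_force: [0.2, -0.7, -1.2]
gripper_width: 0.706
grasp_force: 65.4
```

```bash
python3 - <<'E'
from h import *
rel((.566,-.0603,-.0172),-6.7); s=state(); print(s["gripper_width"],s["grasp_force"])
T=c2w("wrist",s); im,d=grab_frame("wrist"); save("w6",im); np.save("w6.npy",d); np.save("w6T.npy",T)
E
```

```text
t 9.03 pos [ 0.5649 -0.06    0.0697] shift [0.05 0.01 3.48] turn [-0.    0.01  0.  ]
0.7056430931870185 65.4157304763794
```

View pics/w6.png

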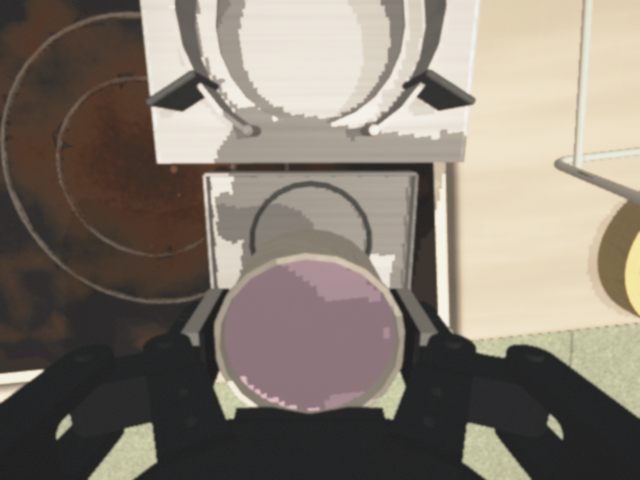

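Wrist view: capsule rim centred at (310,332), with the ring behind it (sides 250 and 372, far edge row 182). I'll measure the offset between them.

```bash
python3 - <<'E'
from h import *
T=np.load("w6T.npy"); d=np.load("w6.npy"); z=.0697+.0292+.038
u=np.array([np.cos(np.radians(-6.7)),np.sin(np.radians(-6.7))]); n=np.array([-u[1],u[0]])
far=cast("wrist",[311,183],.017,T)[0,:2]; L=cast("wrist",[250,240],.017,T)[0,:2]; Rr=cast("wrist",[372,240],.017,T)[0,:2]
print("ring u",far@u-.0380,"n",L@n,Rr@n,"mid",(L@n+Rr@n)/2)
P=cloud("wrist",d,T); m=(abs(P[...,2]-z+.003)<.008)&(np.arange(640)>214)&(np.arange(640)<405)
v,c=np.nonzero(m); h=cv2.convexHull(np.c_[c,v].astype(np.int32))[:,0]; Q=cast("wrist",h,z,T)[:,:2].astype(np.float32)
print(m.sum(),cv2.minEnclosingCircle(Q)); c0=np.array(cv2.minEnclosingCircle(Q)[0]); print("cap u,n",c0@u,c0@n, np.nanmax(P[...,2][m]))
print("tcp u,n",state()["tool_pos"][:2]@u,state()["tool_pos"][:2]@n)
E
```

```text
ring u 0.566727205759076 n 0.0434225343832176 -0.03240561978551434 mid 0.005508457298851632
25748 ((0.5636029839515686, -0.05974787101149559), 0.03432600200176239)
cap u,n 0.5667247698040355 0.00641614370798439 0.14189973279009574
tcp u,n 0.5686574215921996 0.006322047314420357
```

Emit:
jog_arm:
  targets:
    - [[0,0.02,1],[0,0,0],60]
    - [[0,0.02,2],[0,0,0],60]
    - [[0,0.02,2.8],[0,0,0],60]
    - [[0,0.02,3.2],[0,0,0],60]
    - [[0,0.02,3.42],[0,0,0],60]
    - [[0,0.02,3.42],[0,0,0],60]
    - [[0,0.02,3.42],[0,0,0],60]

```text
time: 9.95
tool_pos: [0.5661, -0.0612, -0.0145]
tool_rot: [0.0, 0.998, -0.058, 0.001]
contact_force: [-0.2, -0.2, -0.8]
gripper_width: 0.71
grasp_force: 65.4
```

```bash
python3 - <<'E'
from h import *
rel((.566,-.0603,-.0172),-6.7)
E
```

```text
t 9.95 pos [ 0.5661 -0.0612 -0.0145] shift [-0.01 -0.04  0.11] turn [ 0.   -0.01 -0.  ]
```

Emit:
jog_arm:
  targets:
    - [[0,0,0.08],[0,0,0],60]
    - [[0,0,0.08],[0,0,0],85]
    - [[0,0,0.08],[0,0,0],85]
    - [[0,0,0.08],[0,0,0],85]
    - [[0,0,-1],[0,0,0],85]
    - [[0,0,-3],[0,0,0],85]
    - [[0,0,-4],[0,0,0],85]
    - [[0,0,-4],[0,0,0],85]

```text
time: 10.95
tool_pos: [0.5674, -0.0615, 0.0875]
tool_rot: [0.001, 0.998, -0.058, 0.003]
contact_force: [-0.3, -0.7, -0.4]
gripper_width: 0.854
grasp_force: 0.0
```

```bash
python3 - <<'E'
from h import *
s=state(); T=c2w("wrist",s); im,d=grab_frame("wrist"); save("w7",im); P=cloud("wrist",d,T)
u=np.array([np.cos(np.radians(-6.7)),np.sin(np.radians(-6.7))]); n=np.array([-u[1],u[0]])
m=(abs(P[...,2]-.048)<.007)&(np.hypot(P[...,0]-.565,P[...,1]+.06)<.042)
v,c=np.nonzero(m); h=cv2.convexHull(np.c_[c,v].astype(np.int32))[:,0]; Q=cast("wrist",h,.05,T)[:,:2].astype(np.float32)
c0,r=cv2.minEnclosingCircle(Q); print(c0,r,"u,n",np.array(c0)@u,np.array(c0)@n)
for q in((c0[0],c0[1]),):
    M=P[...,:2]-np.array(q); rr=np.hypot(M[...,0],M[...,1]); zz=P[...,2]; k=(rr<.025)&(zz>.03)&(zz<.07)
    A=np.c_[P[k][:,:2],np.ones(k.sum())]; print("gel plane",np.linalg.lstsq(A,zz[k],rcond=None)[0][:2],np.median(zz[k]))
rel((.566,-.0603,.08),-6.7)
E
```

```text
(0.5654577612876892, -0.06084931269288063) 0.03137225657701492 u,n 0.5686953862285388 0.005538622396814778
gel plane [-0.00019887  0.00119698] 0.0461070248377867
t 11.00 pos [ 0.5659 -0.0611  0.0852] shift [ 0.   -0.03  0.21] turn [ 0.   -0.01 -0.  ]
```

View pics/w7.png

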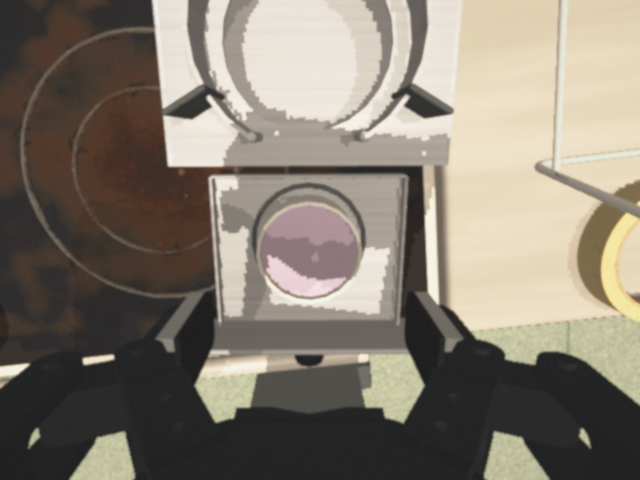

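Wrist view: the capsule stands level at (310,252) inside the ring (gel plane flat, z = 0.046), with the knob at (310,358). Next I'll back off, close the fingers and push the knob.

Emit:
jog_arm:
  targets:
    - [[-1,0,-0.5],[0,0,0],50]
    - [[-3,0,-0.5],[0,0,0],0]
    - [[-5,0,0],[0,0,0],0]
    - [[-5,0,0],[0,0,0],0]
    - [[-5,0,1.5],[0,0,0],0]
    - [[-5,0,3],[0,0,0],0]
    - [[-5,0,3.85],[0,0,0],0]
    - [[-5,0,3.85],[0,0,0],0]

```text
time: 12.0
tool_pos: [0.4392, -0.0459, -0.0144]
tool_rot: [-0.001, 0.998, -0.059, -0.003]
contact_force: [0.7, -0.3, 0.1]
gripper_width: -0.002
grasp_force: 0.0
```

Emit:
jog_arm:
  targets:
    - [[0,0,0],[0,0,0],0]
    - [[0.3,0,0],[0,0,0],0]
    - [[0.8,0,0],[0,0,0],0]
    - [[1.2,0,0],[0,0,0],0]
    - [[1.2,0,0],[0,0,0],0]

```text
time: 12.62
tool_pos: [0.4722, -0.0502, -0.0112]
tool_rot: [0.0, 0.998, -0.058, 0.0]
contact_force: [0.5, 0.1, -0.7]
gripper_width: 0.001
grasp_force: 0.0
```

```bash
python3 - <<'E'
from h import *
s=state(); u=np.array([np.cos(np.radians(-6.7)),np.sin(np.radians(-6.7))]); print(s["tool_pos"],s["tool_pos"][:2]@u,s["contact_force"],s["gripper_width"])
im,d=grab_frame("wrist"); save("w8",im); T=c2w("wrist",s); P=cloud("wrist",d,T); Pt=cloud("wrist",d,np.array(camera_params("wrist")["hand_eye"]))
m=(abs(Pt[...,1])<.025)&(Pt[...,2]>-.1)&(Pt[...,0]<.014)&(Pt[...,0]>-.02); print("finger",np.nanpercentile(Pt[...,2][m],[50,90,99]))
m=(P[...,2]>.044)&(P[...,2]<.06)&(P[...,0]<.53)&(abs(P[...,1]+.05)<.06); Q=P[m]; print("panel u",np.percentile(Q[:,:2]@u,[1,5,50,95]),len(Q))
E
```

```text
[ 0.47217958 -0.05020833 -0.01119921] 0.4748127443062941 [ 0.51163935  0.12022318 -0.67686989] 0.0011566151940113176
finger [-0.08331715 -0.0465251  -0.00424733]
panel u [0.48070759 0.48120732 0.5064896  0.50790985] 8553
```

View pics/w8.png

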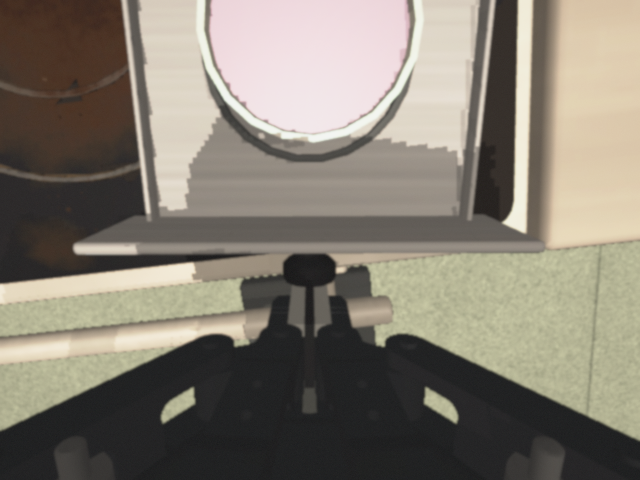

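Wrist view: the closed fingertips (310,300) are right behind the knob (310,268), in line with it. Pushing gently.

Emit:
jog_arm:
  targets:
    - [[0.2,0,0],[0,0,0],0]
    - [[0.5,0,0],[0,0,0],0]
    - [[0.8,0,0],[0,0,0],0]
    - [[1.1,0,0],[0,0,0],0]
    - [[1.4,0,0],[0,0,0],0]
    - [[1.7,0,0],[0,0,0],0]
    - [[2,0,0],[0,0,0],0]
    - [[2.3,0,0],[0,0,0],0]

```text
time: 13.68
tool_pos: [0.5286, -0.0567, -0.0117]
tool_rot: [0.0, 0.998, -0.058, -0.0]
contact_force: [-1.9, 1.5, -1.5]
gripper_width: -0.002
grasp_force: 0.9
```

Emit:
jog_arm:
  targets:
    - [[0.3,0,0],[0,0,0],0]
    - [[0.6,0,0],[0,0,0],0]
    - [[0.9,0,0],[0,0,0],0]
    - [[1.2,0,0],[0,0,0],0]
    - [[1.5,0,0],[0,0,0],0]
    - [[1.8,0,0],[0,0,0],0]
    - [[1.9,0,0],[0,0,0],0]
    - [[1.9,0,0],[0,0,0],0]

```text
time: 14.68
tool_pos: [0.576, -0.0626, -0.0113]
tool_rot: [0.0, 0.998, -0.058, 0.001]
contact_force: [-0.2, 0.1, -0.1]
gripper_width: 0.004
grasp_force: 0.0
```

```bash
cat > pan.py <<'E'
from h import *
s=state(); u=np.array([np.cos(np.radians(-6.7)),np.sin(np.radians(-6.7))]); n=np.array([-u[1],u[0]]); print(s["tool_pos"],s["tool_pos"][:2]@u,s["tool_pos"][:2]@n,s["contact_force"])
im,d=grab_frame("wrist"); T=c2w("wrist",s); P=cloud("wrist",d,T); U=P[...,:2]@u; N=P[...,:2]@n
m=(P[...,2]>.044)&(P[...,2]<.062)&(abs(N-.006)<.06)&(abs(N-.006)>.02)
h,e=np.histogram(U[m],np.arange(.48,.66,.004)); print([(round(a,3),int(b)) for a,b in zip(e,h) if b])
E
python3 pan.py
```

```text
[ 0.5760491  -0.06258529 -0.01127765] 0.5794169311447218 0.0050501980223576735 [-0.19496912  0.05567963 -0.08207628]
[(np.float64(0.604), 723), (np.float64(0.608), 3979), (np.float64(0.616), 113), (np.float64(0.62), 3631), (np.float64(0.624), 3775), (np.float64(0.628), 3330), (np.float64(0.632), 2389), (np.float64(0.636), 2552), (np.float64(0.64), 2546), (np.float64(0.644), 2296), (np.float64(0.648), 1776), (np.float64(0.652), 1994), (np.float64(0.656), 2260)]
```

Emit:
jog_arm:
  targets:
    - [[0.15,0,0],[0,0,0],0]
    - [[0.3,0,0],[0,0,0],0]
    - [[0.36,0,0],[0,0,0],0]
    - [[0.36,0,0],[0,0,0],0]

```text
time: 15.22
tool_pos: [0.5845, -0.0634, -0.0116]
tool_rot: [0.0, 0.998, -0.059, 0.0]
contact_force: [-1.0, -0.4, -0.3]
gripper_width: 0.003
grasp_force: 0.1
```

Emit:
jog_arm:
  targets:
    - [[0.06,0,0],[0,0,0],0]
    - [[0.06,0,0],[0,0,0],0]

```text
time: 15.48
tool_pos: [0.5856, -0.0634, -0.0117]
tool_rot: [-0.0, 0.998, -0.058, -0.0]
contact_force: [-1.6, -0.5, 0.8]
gripper_width: -0.0
grasp_force: 0.8
```

Emit:
jog_arm:
  targets:
    - [[0.04,0,0],[0,0,0],0]
    - [[0.04,0,0],[0,0,0],0]

```text
time: 15.72
tool_pos: [0.5856, -0.0634, -0.0118]
tool_rot: [-0.0, 0.998, -0.058, -0.001]
contact_force: [-4.9, 0.2, 4.6]
gripper_width: 0.003
grasp_force: 2.7
```

```bash
python3 pan.py
```

```text
[ 0.58556064 -0.06343054 -0.01181502] 0.5889621283605266 0.0053204366580247905 [-4.89916919  0.23784283  4.63193617]
[(np.float64(0.612), 6), (np.float64(0.616), 1996), (np.float64(0.62), 3407), (np.float64(0.624), 3253), (np.float64(0.628), 2544), (np.float64(0.632), 1814), (np.float64(0.636), 2021), (np.float64(0.64), 2296), (np.float64(0.644), 1921), (np.float64(0.648), 1532), (np.float64(0.652), 1374), (np.float64(0.656), 1506)]
```

Emit:
jog_arm:
  targets:
    - [[0.05,0,0],[0,0,0],0]
    - [[0.05,0,0],[0,0,0],0]

```text
time: 16.02
tool_pos: [0.5855, -0.0634, -0.012]
tool_rot: [-0.0, 0.998, -0.058, -0.003]
contact_force: [-9.5, 0.7, 6.8]
gripper_width: -0.0
grasp_force: 4.8
```

Emit:
jog_arm:
  targets:
    - [[-0.5,0,0],[0,0,0],0]
    - [[-1.5,0,0],[0,0,0],0]
    - [[-2,0,-2],[0,0,0],50]
    - [[-2,0,-4],[0,0,0],90]
    - [[-2,0,-6],[0,0,0],100]
    - [[-2,0,-8],[0,0,0],100]
    - [[-2,0,-8.5],[0,0,0],100]
    - [[-2,0,-8.5],[0,0,0],100]

```text
time: 17.02
tool_pos: [0.5387, -0.0579, 0.2014]
tool_rot: [0.0, 0.998, -0.058, 0.001]
contact_force: [0.7, 0.9, -0.5]
gripper_width: 1.001
grasp_force: 0.0
```

```bash
python3 pan.py; python3 -c "
from h import *
rel((.62,.243,.2),87.9)"
```

```text
[ 0.5386622  -0.05792626  0.20136866] 0.5417417905920643 0.005315457042834654 [ 0.69028777  0.87386521 -0.4546316 ]
[(np.float64(0.612), 85), (np.float64(0.616), 473), (np.float64(0.62), 523), (np.float64(0.624), 577), (np.float64(0.628), 500), (np.float64(0.632), 480), (np.float64(0.636), 475), (np.float64(0.64), 450), (np.float64(0.644), 439), (np.float64(0.648), 226), (np.float64(0.652), 152), (np.float64(0.656), 150)]
t 17.07 pos [ 0.5377 -0.0577  0.1995] shift [  1.87 -12.33  -0.02] turn [-1.000e-02  0.000e+00 -1.183e+01]
```

Emit:
jog_arm:
  targets:
    - [[0.3,-1.5,0],[0,0,-1.3],100]
    - [[0.6,-3,0],[0,0,-2.6],100]
    - [[0.8,-4.5,0],[0,0,-3.9],100]
    - [[1,-6,0],[0,0,-5.2],100]
    - [[1.2,-7.5,0],[0,0,-6.5],100]
    - [[1.4,-9,0],[0,0,-7.8],100]
    - [[1.6,-10.5,0],[0,0,-9.1],100]
    - [[1.87,-12.3,0],[0,0,-10.4],100]

```text
time: 18.08
tool_pos: [0.6194, 0.2427, 0.197]
tool_rot: [-0.001, 0.784, 0.621, -0.002]
contact_force: [0.9, 0.7, 1.0]
gripper_width: 1.007
grasp_force: 0.0
```

```bash
python3 -c "
from h import *
rel((.649,.243,.16),87.9)"
```

```text
t 18.07 pos [0.6194 0.2427 0.197 ] shift [0.29 1.16 1.47] turn [-0.03  0.01 -1.39]
```

Emit:
jog_arm:
  targets:
    - [[0.15,0.6,0.5],[0,0,-0.7],100]
    - [[0.29,1.16,1.45],[0,0,-1.39],100]
    - [[0.29,1.16,1.45],[0,0,-1.39],100]
    - [[0.29,1.16,1.45],[0,0,-1.39],100]

```text
time: 18.58
tool_pos: [0.6495, 0.2421, 0.1633]
tool_rot: [-0.001, 0.722, 0.692, -0.001]
contact_force: [-0.3, -0.2, 0.8]
gripper_width: 1.001
grasp_force: 0.0
```

```bash
cat > lit.py <<'E'
from h import *
import sys
s=state(); im,d=grab_frame("wrist"); save(sys.argv[1],im); T=c2w("wrist",s); P=cloud("wrist",d,T); I=im.astype(int)
Pt=cloud("wrist",d,np.array(camera_params("wrist")["hand_eye"]))
near=(Pt[...,2]>-.11+0)&(P[...,2]<.04)
red=near&(I[...,0]>110)&(I[...,1]<80)&(I[...,2]<80)&(P[...,2]>.004)&(abs(P[...,0]-.649)<.05)
print("red",red.sum(),np.percentile(P[red][:,:2],[.5,99.5],axis=0).round(4).tolist(),"z95",np.percentile(P[red][:,2],95))
for y in np.arange(.20,.29,.008):
    k=red&(abs(P[...,1]-y)<.002); 
    if k.sum(): print(round(y,3),np.percentile(P[k][:,0],[1,99]).round(4),P[k][:,2].max().round(4))
bar=near&(I.min(-1)>120)&(P[...,2]>.005)&(P[...,1]>.285)&(abs(P[...,0]-.648)<.03)
Q=P[bar]; 
if len(Q)>50:
    l=cv2.fitLine(Q[:,:2].astype(np.float32),cv2.DIST_HUBER,0,.01,.01).ravel(); print("bar",len(Q),Q.min(0).round(4),Q.max(0).round(4),"ang",np.degrees(np.arctan2(l[1],l[0]))%180,l)
E
python3 lit.py w9; python3 -c "
from h import *
rel((.649,.243,-.035),87.9)"
```

```text
red 2275 [[0.6289, 0.1489], [0.6609, 0.2799]] z95 0.02066195510545265
0.2 [0.6292 0.6533] 0.0209
0.208 [0.6289 0.6536] 0.0206
0.216 [0.6292 0.6556] 0.0214
0.224 [0.6297 0.6585] 0.021
0.232 [0.6301 0.6596] 0.0215
0.24 [0.6306 0.6608] 0.0223
0.248 [0.6311 0.661 ] 0.021
0.256 [0.6316 0.66  ] 0.0213
0.264 [0.6328 0.6557] 0.0213
0.272 [0.6349 0.6535] 0.0195
0.28 [0.637  0.6521] 0.019
bar 1954 [0.6397 0.285  0.0095] [0.6536 0.4071 0.0183] ang 87.98025 [0.03524392 0.99937874 0.6467265  0.34866023]
t 18.62 pos [0.65   0.2422 0.1645] shift [ 0.03 -0.04  7.98] turn [-0.    0.   -0.04]
```

Emit:
jog_arm:
  targets:
    - [[0.03,-0.04,2],[0,0,0],100]
    - [[0.03,-0.04,4],[0,0,0],100]
    - [[0.03,-0.04,6],[0,0,0],80]
    - [[0.03,-0.04,7.2],[0,0,0],80]
    - [[0.03,-0.04,7.85],[0,0,0],80]
    - [[0.03,-0.04,7.85],[0,0,0],80]
    - [[0.03,-0.04,7.85],[0,0,0],80]

```text
time: 19.5
tool_pos: [0.6512, 0.2436, -0.0292]
tool_rot: [0.001, 0.722, 0.692, 0.002]
contact_force: [-0.5, -0.0, 0.2]
gripper_width: 0.798
grasp_force: 0.0
```

```bash
python3 -c "
from h import *
rel((.649,.2425,-.036),87.9); print(state()['contact_force'])"
```

```text
t 19.50 pos [ 0.6512  0.2436 -0.0292] shift [-0.05 -0.09  0.27] turn [ 0.03 -0.01 -0.04]
[-0.4951034  -0.00446542  0.20677529]
```

Emit:
jog_arm:
  targets:
    - [[-0.03,-0.05,0.2],[0,0,0],80]
    - [[-0.03,-0.05,0.2],[0,0,0],55]
    - [[-0.03,-0.05,0.2],[0,0,0],55]
    - [[-0.03,-0.05,0.2],[0,0,0],55]

```text
time: 20.0
tool_pos: [0.6483, 0.2425, -0.0365]
tool_rot: [0.0, 0.722, 0.692, 0.0]
contact_force: [-0.2, -0.2, 0.0]
gripper_width: 0.553
grasp_force: 0.0
```

Emit:
jog_arm:
  targets:
    - [[0,0,0],[0,0,0],20]
    - [[0,0,0],[0,0,0],20]
    - [[0,0,0],[0,0,0],20]
    - [[0,0,0],[0,0,0],20]
    - [[0,0,0],[0,0,0],20]

```text
time: 20.62
tool_pos: [0.6487, 0.2427, -0.0358]
tool_rot: [0.0, 0.722, 0.692, 0.0]
contact_force: [-1.5, -0.5, 5.9]
gripper_width: 0.359
grasp_force: 60.2
```

```bash
python3 lit.py w10;  python3 -c "
from h import *
rel((.649,.2425,-.036),87.9)"
```

```text
red 15 [[0.6323, 0.2353], [0.633, 0.2542]] z95 0.025577007099169952
0.248 [0.6327 0.633 ] 0.0238
0.256 [0.6326 0.6326] 0.019
bar 6386 [0.6398 0.285  0.0089] [0.6509 0.3485 0.0174] ang 88.876144 [0.01961363 0.99980766 0.64565736 0.31797865]
t 20.68 pos [ 0.6487  0.2427 -0.0358] shift [-0.01  0.01  0.01] turn [ 0.01 -0.   -0.04]
```

Emit:
jog_arm:
  targets:
    - [[0,0,-0.3],[0,0,0],20]
    - [[0,0,-1],[0,0,0],20]
    - [[0,0,-2.5],[0,0,0],20]
    - [[0,0,-4.5],[0,0,0],20]
    - [[0,0,-6.5],[0,0,0],20]
    - [[0,0,-7.5],[0,0,0],20]
    - [[0,0,-7.5],[0,0,0],20]
    - [[0,0,-7.5],[0,0,0],20]

```text
time: 21.68
tool_pos: [0.6473, 0.2422, 0.1493]
tool_rot: [-0.001, 0.722, 0.692, -0.001]
contact_force: [-0.0, 0.2, -1.0]
gripper_width: 0.353
grasp_force: 59.5
```

```bash
cat > bar.py <<'E'
from h import *
import sys
s=state(); im,d=grab_frame("wrist"); save(sys.argv[1],im); Pt=cloud("wrist",d,np.array(camera_params("wrist")["hand_eye"])); I=im.astype(int)
m=(Pt[...,0]>.042)&(Pt[...,0]<.2)&(abs(Pt[...,1])<.04)&(abs(Pt[...,2]+.045)<.04)&(I.min(-1)>70)
Q=Pt[m]; print(s["tool_pos"],s["gripper_width"],s["grasp_force"],len(Q))
for a in np.arange(.045,.2,.012):
    k=Q[abs(Q[:,0]-a)<.004]
    if len(k)>5: print(round(a,3),"y",np.percentile(k[:,1],[3,50,97]).round(4),"z top(min)",np.percentile(k[:,2],[3,50]).round(4),len(k))
print("xmax",Q[:,0].max())
E
python3 bar.py w11
```

```text
[0.64733186 0.24215391 0.14934285] 0.3533647271424925 59.472806327976286 6403
0.045 y [-0.0104 -0.0055 -0.0006] z top(min) [-0.052  -0.0503] 621
0.057 y [-0.0105 -0.0057 -0.001 ] z top(min) [-0.0521 -0.0503] 744
0.069 y [-0.0106 -0.006  -0.0012] z top(min) [-0.0519 -0.0504] 784
0.081 y [-0.011  -0.0062 -0.0016] z top(min) [-0.052  -0.0503] 850
0.093 y [-0.0111 -0.0064 -0.0021] z top(min) [-0.0519 -0.0502] 913
0.105 y [-0.0115 -0.0065 -0.0021] z top(min) [-0.0518 -0.0501] 445
xmax 0.10587364501295946
```

```bash
python3 -c "
from h import *
rel((.505,-.058,.149),-7.7)"
```

```text
t 21.73 pos [0.6469 0.2421 0.1484] shift [-1.223e+01 -5.170e+00  1.000e-02] turn [-1.000e-02  3.000e-02  1.191e+01]
```

Emit:
jog_arm:
  targets:
    - [[-1,-0.5,0],[0,0,1],20]
    - [[-2.2,-1,0],[0,0,2.1],20]
    - [[-3.4,-1.5,0],[0,0,3.2],20]
    - [[-4.6,-2,0],[0,0,4.3],20]
    - [[-5.8,-2.5,0],[0,0,5.4],20]
    - [[-7,-3,0],[0,0,6.5],20]
    - [[-8.2,-3.5,0],[0,0,7.6],20]
    - [[-9.4,-4,0],[0,0,8.7],20]

```text
time: 22.72
tool_pos: [0.5367, 0.011, 0.1484]
tool_rot: [-0.0, 0.988, 0.154, -0.002]
contact_force: [-0.3, 0.8, -0.7]
gripper_width: 0.354
grasp_force: 59.6
```

```bash
python3 -c "
from h import *
rel((.505,-.058,.149),-7.7); print(state()['grasp_force'])"
```

```text
t 22.73 pos [0.5367 0.011  0.1484] shift [-2.05  2.24 -0.02] turn [-0.    0.03  3.18]
59.598863208666444
```

Emit:
jog_arm:
  targets:
    - [[-0.7,0.7,0],[0,0,1],20]
    - [[-1.4,1.4,0],[0,0,2],20]
    - [[-1.9,2,0],[0,0,2.9],20]
    - [[-2.05,2.2,0],[0,0,3.18],20]
    - [[-2.05,2.2,0],[0,0,3.18],20]
    - [[-2.05,2.2,0],[0,0,3.18],20]

```text
time: 23.48
tool_pos: [0.5068, -0.0558, 0.1504]
tool_rot: [-0.0, 0.998, -0.064, -0.0]
contact_force: [-0.1, 0.2, -0.6]
gripper_width: 0.361
grasp_force: 59.6
```

```bash
python3 bar.py w12; python3 -c "
from h import *
rel((.5101,-.0586,.0245),-7.7)
s=state(); im,d=grab_frame('scene'); save('s2',im); P=cloud('scene',d); I=im.astype(int)
u=np.array([np.cos(np.radians(-6.7)),np.sin(np.radians(-6.7))]); n=np.array([-u[1],u[0]]); U=P[...,:2]@u; N=P[...,:2]@n
m=(P[...,2]>.15)&(P[...,2]<.22)&(U>.57)&(U<.72)&(abs(N)<.03); Q=P[m]; print('scene barrel',len(Q))
for a in np.arange(.58,.71,.01):
    k=m&(abs(U-a)<.004)
    if k.sum(): print(round(a,3),k.sum(),'n',np.median(N[k]).round(4),'z',np.percentile(P[k][:,2],[5,95]).round(4))
im,d=grab_frame('top'); P=cloud('top',d); U=P[...,:2]@u; N=P[...,:2]@n
m=(P[...,2]>.15)&(P[...,2]<.22)&(U>.57)&(U<.72)&(abs(N)<.03)
for a in np.arange(.6,.71,.005):
    k=m&(abs(U-a)<.0025)
    if k.sum(): print('top',round(a,3),k.sum(),'n',N[k].mean().round(4),'z',np.median(P[k][:,2]).round(4))
"
```

```text
[ 0.5067991  -0.05575201  0.15039652] 0.3613961222571582 59.59114881232381 6293
0.045 y [-0.0098 -0.0048  0.    ] z top(min) [-0.0521 -0.0504] 620
0.057 y [-0.0099 -0.0051 -0.0003] z top(min) [-0.0519 -0.0505] 755
0.069 y [-0.0101 -0.0053 -0.0006] z top(min) [-0.052  -0.0503] 788
0.081 y [-0.0103 -0.0055 -0.0011] z top(min) [-0.052  -0.0503] 859
0.093 y [-0.0105 -0.0058 -0.0015] z top(min) [-0.052  -0.0503] 916
0.105 y [-0.0108 -0.006  -0.0015] z top(min) [-0.0519 -0.05  ] 298
xmax 0.10416799385732667
t 23.52 pos [ 0.5069 -0.0557  0.1506] shift [0.14 0.1  5.04] turn [-0.    0.    0.05]
scene barrel 198
0.58 14 n 0.0117 z [0.1938 0.201 ]
0.59 13 n 0.0107 z [0.1952 0.2008]
0.6 17 n 0.0118 z [0.1927 0.201 ]
0.61 14 n 0.0117 z [0.1947 0.2008]
0.62 16 n 0.0122 z [0.1941 0.2009]
0.63 14 n 0.0113 z [0.193 0.201]
0.64 13 n 0.0114 z [0.1946 0.2013]
0.65 15 n 0.0121 z [0.1935 0.2004]
0.66 12 n 0.0121 z [0.1926 0.2006]
0.67 16 n 0.0117 z [0.1943 0.2014]
0.68 2 n 0.0127 z [0.1938 0.1939]
top 0.6 21 n 0.0097 z 0.2003
top 0.605 20 n 0.0097 z 0.2008
top 0.61 18 n 0.0096 z 0.2009
top 0.615 19 n 0.0096 z 0.2008
top 0.62 17 n 0.0101 z 0.2001
top 0.625 17 n 0.0099 z 0.2006
top 0.63 19 n 0.0105 z 0.1997
top 0.635 19 n 0.01 z 0.2005
top 0.64 20 n 0.0099 z 0.1992
top 0.645 17 n 0.0094 z 0.1998
top 0.65 16 n 0.0092 z 0.2004
top 0.655 21 n 0.0099 z 0.2001
top 0.66 16 n 0.01 z 0.1993
top 0.665 22 n 0.0099 z 0.2006
top 0.67 20 n 0.01 z 0.2008
top 0.675 17 n 0.0102 z 0.2012
```

Emit:
jog_arm:
  targets:
    - [[0.13,0.14,0],[0,0,0],20]
    - [[0.13,0.14,0.8],[0,0,0],20]
    - [[0.13,0.14,1.8],[0,0,0],20]
    - [[0.13,0.14,2.8],[0,0,0],20]
    - [[0.13,0.14,3.6],[0,0,0],20]
    - [[0.13,0.14,4.2],[0,0,0],20]
    - [[0.13,0.14,4.7],[0,0,0],20]
    - [[0.13,0.14,4.9],[0,0,0],20]

```text
time: 24.62
tool_pos: [0.5091, -0.0601, 0.0273]
tool_rot: [-0.0, 0.998, -0.065, -0.001]
contact_force: [-0.9, -0.6, -0.8]
gripper_width: 0.361
grasp_force: 59.6
```

Emit:
jog_arm:
  targets:
    - [[0,0,0],[0,0,0],20]
    - [[0,0,0],[0,0,0],20]
    - [[0,0,0],[0,0,0],20]

```text
time: 25.0
tool_pos: [0.5102, -0.0604, 0.0291]
tool_rot: [0.0, 0.998, -0.065, 0.001]
contact_force: [0.5, 0.2, -0.7]
gripper_width: 0.353
grasp_force: 59.6
```

```bash
cat > fin.py <<'E'
from h import *
u=np.array([np.cos(np.radians(-6.7)),np.sin(np.radians(-6.7))]); n=np.array([-u[1],u[0]])
s=state(); t=s["tool_pos"]; print(s["time"],t,"u,n",t[:2]@u,t[:2]@n,s["contact_force"],s["gripper_width"],s["grasp_force"])
T=toolpose(s); tip=T[:3,3]+T[:3,:3]@[.1675,-.007,-.0458]; print("tip est u,n,z",tip[:2]@u,tip[:2]@n,tip[2])
for c in("top","scene"):
    im,d=grab_frame(c); save(c+"fin",im); P=cloud(c,d); U=P[...,:2]@u; N=P[...,:2]@n; z=P[...,2]
    m=(z>.062)&(z<.084)&(U>.6)&(U<.70)&(abs(N-.006)<.015)
    for a in np.arange(.61,.70,.01):
        k=m&(abs(U-a)<.005)
        if k.sum(): print(c,round(a,3),k.sum(),"n",np.median(N[k]).round(4),"z",np.percentile(z[k],[5,50,95]).round(4))
    if m.sum(): print("umax",np.percentile(U[m],[99,100]))
    if c=="top":
        for nm,(x,y) in dict(ra=(.5357,.4505),rb=(.5259,.2052),s1=(.735,.32),s2=(.775,.128)).items():
            k=(np.hypot(P[...,0]-x,P[...,1]-y)<.05)&(z>.02)&(z<.12); print(nm,np.median(P[k],0).round(3),k.sum())
        # panel & guard ring
        g=(z>.076)&(z<.088)&(np.hypot(U-.6805,N-.006)<.06)&(np.hypot(U-.6805,N-.006)>.04)
        A=np.c_[2*U[g],2*N[g],np.ones(g.sum())]; w=np.linalg.lstsq(A,U[g]**2+N[g]**2,rcond=None)[0]; print("guard centre",w[:2],np.sqrt(w[2]+w[0]**2+w[1]**2),g.sum())
E
python3 fin.py
```

```text
25.0 [ 0.51017057 -0.06039305  0.02909294] u,n 0.513732534024524 -0.0004586326859093606 [ 0.45527199  0.24132942 -0.65312282] 0.3528405443067075 59.59572218474932
tip est u,n,z 0.6812425948486596 0.004429027185197214 0.07512967129147927
top 0.61 26 n 0.0053 z [0.0762 0.0786 0.081 ]
top 0.62 25 n 0.006 z [0.0767 0.079  0.0817]
top 0.63 30 n 0.0053 z [0.0752 0.0781 0.0803]
top 0.64 26 n 0.0054 z [0.0766 0.0781 0.0817]
top 0.65 25 n 0.0052 z [0.0756 0.079  0.081 ]
top 0.66 27 n 0.0063 z [0.0743 0.0784 0.0811]
top 0.67 30 n 0.0061 z [0.0765 0.0798 0.082 ]
top 0.68 14 n 0.0068 z [0.0743 0.0794 0.0812]
umax [0.67885286 0.6798627 ]
ra [0.537 0.454 0.025] 840
rb [0.527 0.205 0.024] 832
s1 [0.733 0.32  0.085] 558
s2 [0.772 0.128 0.085] 528
guard centre [0.68101094 0.00638763] 0.05197478464578266 379
scene 0.61 17 n 0.0071 z [0.073  0.0789 0.0802]
scene 0.62 15 n 0.0069 z [0.0734 0.0777 0.0797]
scene 0.63 18 n 0.0073 z [0.0723 0.0766 0.0797]
scene 0.64 15 n 0.0067 z [0.0745 0.0776 0.0803]
scene 0.65 12 n 0.0065 z [0.0728 0.0766 0.0798]
scene 0.66 15 n 0.0081 z [0.0734 0.0784 0.08  ]
scene 0.67 17 n 0.0078 z [0.0723 0.0767 0.081 ]
scene 0.68 11 n 0.0068 z [0.0709 0.0769 0.0796]
umax [0.68033691 0.68140687]
```

Emit:
jog_arm:
  targets:
    - [[0.02,0,0.06],[0,0,0],20]
    - [[0.03,0,0.13],[0,0,0],20]
    - [[0.03,0,0.13],[0,0,0],20]
    - [[0.03,0,0.13],[0,0,0],20]
    - [[0.03,0,0.13],[0,0,0],20]
    - [[0.03,0,0.13],[0,0,0],20]
    - [[0.03,0,0.13],[0,0,0],20]
    - [[0.03,0,0.13],[0,0,0],20]

```text
time: 26.1
tool_pos: [0.5104, -0.0604, 0.0251]
tool_rot: [-0.0, 0.998, -0.065, 0.0]
contact_force: [-1.0, -0.0, -0.5]
gripper_width: 0.356
grasp_force: 59.6
```

```bash
python3 fin.py; python3 pan.py
```

```text
26.1 [ 0.51035362 -0.06035083  0.0251082 ] u,n 0.5139094108585502 -0.0003953426875304437 [-0.98449537 -0.04924199 -0.53675263] 0.3562758499341184 59.5984289876651
tip est u,n,z 0.68148197296606 0.004481847391700993 0.07091802274744628
top 0.61 26 n 0.0061 z [0.0719 0.0749 0.077 ]
top 0.62 33 n 0.0054 z [0.0712 0.0744 0.0769]
top 0.63 27 n 0.0051 z [0.0711 0.0749 0.077 ]
top 0.64 25 n 0.0058 z [0.0732 0.0749 0.0767]
top 0.65 25 n 0.0063 z [0.0702 0.0742 0.0768]
top 0.66 26 n 0.0061 z [0.0701 0.0739 0.0776]
top 0.67 29 n 0.0065 z [0.0704 0.0743 0.0774]
top 0.68 18 n 0.0062 z [0.0708 0.0753 0.077 ]
umax [0.6798669 0.6802048]
ra [0.537 0.454 0.025] 842
rb [0.527 0.205 0.024] 832
s1 [0.733 0.32  0.085] 556
s2 [0.772 0.128 0.085] 530
guard centre [0.68056842 0.00625526] 0.052174108533391474 348
scene 0.61 13 n 0.007 z [0.0687 0.0729 0.0749]
scene 0.62 18 n 0.0057 z [0.0681 0.0734 0.076 ]
scene 0.63 16 n 0.0073 z [0.0691 0.0721 0.0758]
scene 0.64 14 n 0.006 z [0.0699 0.0728 0.0759]
scene 0.65 14 n 0.0069 z [0.069  0.0727 0.075 ]
scene 0.66 16 n 0.0065 z [0.0682 0.0737 0.0758]
scene 0.67 16 n 0.0075 z [0.068  0.0741 0.077 ]
scene 0.68 9 n 0.0077 z [0.0704 0.0745 0.0766]
umax [0.67880173 0.68131574]
[ 0.51032546 -0.06032694  0.02510356] 0.5138786596849821 -0.0003749029803127278 [ 0.25394492  0.56929317 -0.31682699]
[(np.float64(0.612), 974), (np.float64(0.616), 3582), (np.float64(0.62), 2439)]
```

```bash
python3 -c "
from plant import *
print(job_done())"
```

```text
the job is handed in; nothing more can be done
None
```

I handed the job in at about 26 s: the capsule is in the ring, the drawer is pushed to its stop, and the lighter is held still over the burner with the trigger squeezed. The tip measures within about 1–2 mm of the burner's centre and about 15 mm above the top plate, and no verdict came back.

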